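Tip the cover shut on the loaded heating station and clip it

ROBOT

A 6-joint arm with a two-finger parallel gripper is mounted at the origin on the work surface. World frame = base frame: x ahead of the robot, y to its left, z up, the work surface at z = 0. Lengths are in m, angles in rad, forces in N, time in s.
With the tool pointing down it reaches from about 0.375 to 0.9 m from the base axis. Payload 3.1 kg.
Tool frame: the origin (TCP) lies between the finger pads; the fingertips stand 8 mm ahead of it and the grasp point (between the pads) lies 11 mm behind it; z points along the fingers, y is the line along which they close (so a half turn about z gives the same grasp; the last joint's range is limited). The gripper opens to 87 mm and grips with 3 to 60 N. Pads are 19 mm wide; open, the fingers measure 117 mm over their backs; the gripper's body (75 mm by 190 mm) begins 51 mm behind the grasp point.
Start: joints at [0.998, 0.527, 1.433, -0, 1.181, -0.178], TCP at [0.24, 0.577, 0.231] pointing down, gripper open.
Joint ranges: [-3.08, 3.08], [-0.75, 2.2], [0.22, 2.44], [-1.43, 4.57], [0, 2.65], [-2.85, 2.85]. Speed limits (rad/s): [2.79, 2.79, 3.14, 3.14, 3.14, 3.14].

INTERFACE

Orientations are given as a unit quaternion [x, y, z, w].
In Python, from rig import robot, vision, job gives the robot as it stands.
- The arm moves only by the shell command python3 -m handwheel 'ROWS' [OPENING] [FORCE]. ROWS is JSON, a list of rows, each a list of 4 numbers: the shift along the tool's x, y, z as a fraction of full scale, then the turn about the tool's z as a fraction of full scale. A call has 1 to 20 rows; each row is the pose to reach, as a shift and turn from the pose commanded when the call began, along the tool's axes at that moment, turning the shorter way round; what a row does not reach only later rows make up. Full scale, the value 1, is 300 mm for a shift and 2 pi rad for a turn. A row lasts 1/12 s, in which the tool goes at most 41.7 mm and 7.16 degrees, less where a joint would pass 70% of its speed; a pose out of reach is approached as far as the arm can. A call with a number of a shift or a turn outside -1 to 1 is refused whole. A call with a gripper value outside its range is refused whole. OPENING is the opening in per cent of the stroke, from 0 (shut) to 100 (fully open), set as the call begins (- or left out, the last holds). The fingers move at their own pace and stop on an object; FORCE is the grip in N (left out, the last holds). Time passes only in rows, so rows that repeat a pose let the fingers close. It gives the time, the measured TCP pose, the force, the opening and the grip force at its end, in the units of the state.
- robot.get_obs(): the state, without advancing time (a new reading comes with each control period).
- vision.camera(name): name is "side" or "top" or "wrist"; returns a dict with "frame" (420x560x3 uint8, red, green, blue), "K" (3x3 intrinsics, pixels), "k1" (the pictures are not rectified: a ray, as slopes to the right and down, at radius r is drawn at 1 + k1 r^2 times it, then the intrinsics apply), "cam_to_world" (4x4, takes a point from camera to world coordinates); the wrist camera has in their place "hand_eye" (4x4, takes a point from camera to tool coordinates, whose origin is the TCP and whose axes are the flange's). Camera axes: x right, y down, z forward; pixel columns grow to the right and rows downward; lengths in m; the calibration is good to about 2 mm. A picture is of the moment at which its call begins: read the wrist's pose just before it. There is no depth.
- job.hand_in(): hands the job in; it is judged then, once.
Trained networks look in the newest picture that a camera, given by its name, has taken for a name from the list of things; names that differ only in an ending like _2 or _b are one class to them, and where a whole thing is asked for, a point or a joint stands for the part that bears it (a point fixed in the world has none). Each returns a list of dicts, best first, with "conf" (0 to 1); they miss things now and then, are a little off and sometimes report something else, mostly with a low value. They report only what shows in the picture. A call takes as long as a camera call. They do not tell look-alikes from the thing itself.
- vision.look_for(camera, label): "point" ([row, column] in pixels, amid what is visible of it).
- vision.outline_of(camera, label): "mask" (420x560 bool, what is visible of it) and "point" ([row, column] in pixels, amid what is visible of it).
The state is a dict: "time": time; "q": joint angles; "joint_velocities": joint speeds; "joint_torque": joint torques, N m; "position": TCP position; "tool_rot": TCP orientation; "ft_force": force on the tool from outside, world axes, zero at the start; "moment": the same for the moment, N m; "grip_width": finger opening in m; "grip_force": force on a finger pad.
Only numpy, scipy, OpenCV 4.12 (cv2) and the standard library are available. Lean on these libraries where they do the work, as an engineer would, in place of code of your own. Each camera call takes 0.05 s, during which the arm holds its last target. There are 200 camera calls.

TASK

Two small heating stations stand on the lab bench with their covers parked upright; only one has a white sample cup in its well. Close that station by pushing alone, with nothing lifted or carried: push its cover from behind so that it tips over and lies flat on the mouth of the well, then push its swing clip round, fully home, over the front of the cover. Leave the other station, with its cover and clip, and the things standing around as they are, and finish with the hand clear.

Things in the scene. Friction and masses are not known exactly. Their poses are not given: they have to be found in the camera images.
- station_cup: Station to close: fixed white box, deck 60 mm above the bench, 80 mm wide well mouth with a white plastic cup (below deck level). Origin at bench level; box spans x -115..+100, y +-85 mm; +x = its rear (away from the robot if not yawed), where its cover is parked; clip at its front. A steel pin, 8 mm wide, 6 mm high, stands on the deck at x -78, y -40 mm.
- cup_mouth (a point): Centre of that well's mouth, at deck level, at x = -5 mm of the station. The closed cover lies centred about here.
- cup_lip (a point): Front lip of the 5 mm deep, 13 mm wide groove across the deck (station x = +50 mm) in which the cover's foot stands. The cover leans 12 degrees back (to +x) on two steel posts 10 mm thick, 45 mm high above the deck, at x +73, y +-42 mm. Pushed to -x near its upper edge it pivots on this lip and, once past its balance, falls flat to -x by itself.
- cover_cup: Its loose cover: grey plate 120 x 110 x 8 mm, 0.14 kg. Origin: centre of the underside. z: out of the upper face, which has at its centre a black knob 24 mm wide, 13 mm high; x: to the foot edge. At the start it stands, foot edge down, top edge 113 mm above the deck, z to the station's rear and slightly down; closed, z is up.
- cup_cover_heel (a point): Middle of the foot edge of that cover (60 mm from the cover's centre, half-way through its thickness).
- clip_cup (a joint): Its swing clip, rad: 0 = open, arm along station +y; pi/2 = home at its stop, arm along +x, over the front of the closed cover. Turns clockwise seen from above; starts at 0 to 0.6; stays where left (about 2 N at the peg turns it). Arm 12 mm wide, underside 12 mm and top 18 mm above the deck, so it passes over the closed cover.
- cup_clip_peg (a point): Top of the upright round peg on that clip's arm: 16 mm thick, 40 mm from the hinge axis, from 18 mm up to 45 mm above the deck. Push it sideways.
- cup_clip_hinge (a point): Vertical hinge axis of that clip (station x -95, y 0), at the top of its round hub (18 mm wide), 19 mm above the deck.
- station_empty: The other, identical station, its well empty: leave it alone. Same origin and axes.
- cover_empty: Cover of the empty station, parked standing in the same way, same axes: leave it standing.
- bottle: Standing bottle, 60 mm wide, 130 mm high, origin under its centre: leave it.
- beaker: Open glass beaker, 66 mm wide, 80 mm high, origin under its centre: leave it.
- empty_clip_peg (a point): Top of the peg on the empty station's clip: leave that clip where it is.
There are look-alikes about, which are no part of the job. What is shaped like the cover_cup but brown or yellow is not meant.

How it is judged:
By the outcome, as a careful person would: the job done as asked, in the order asked, and still so for the second after the job is handed in, with the robot touching nothing.
It also fails if it takes over 45 s, if anything falls off the work surface, if the arm or the gripper's body presses on something with over 40 N, if the wrist force passes 120 N, or if a joint passes its speed limit or range.

## Working session

There is one attempt and no reset: what is moved stays moved. The work goes in short steps, Python scripts to look and compute and a shell command to move; the robot and the scene stay as the last step left them, time stands still between calls to the robot, and variables do not carry over. Pictures are saved under pics/ and viewed, at most 10 in all, crops included, and the job is handed in when it is done.

```bash
mkdir -p pics; ls; cat > h.py <<'E'
import numpy as np, cv2
from rig import robot, vision, job
from scipy.spatial.transform import Rotation as R
def ray(c,p,T=None):
    T=c["cam_to_world"] if T is None else T
    K=np.array(c["K"]); xd=np.array([(p[1]-K[0,2])/K[0,0],(p[0]-K[1,2])/K[1,1]])
    x=xd.copy()
    for _ in range(20): x=xd/(1+c["k1"]*(x@x))
    T=np.array(T); d=T[:3,:3]@np.array([x[0],x[1],1]); return T[:3,3],d/np.linalg.norm(d)
def atz(c,p,z,T=None):
    o,d=ray(c,p,T); return o+d*(z-o[2])/d[2]
def proj(c,P,T=None):
    T=np.array(c["cam_to_world"] if T is None else T); q=T[:3,:3].T@(np.array(P)-T[:3,3]); s=q[:2]/q[2]
    s=s*(1+c["k1"]*(s@s)); K=np.array(c["K"]); return [K[1,1]*s[1]+K[1,2],K[0,0]*s[0]+K[0,2]]
def wT(c,o):
    A=np.eye(4);A[:3,:3]=R.from_quat(o["tool_rot"]).as_matrix();A[:3,3]=o["position"];return A@np.array(c["hand_eye"])
E
python3 - <<'E'
from h import *
np.set_printoptions(precision=3,suppress=True)
o=robot.get_obs();print(o["position"],o["tool_rot"],o["grip_width"],o["time"])
for n in("top","side"):
    c=vision.camera(n);cv2.imwrite(f"pics/{n}0.png",c["frame"][:,:,::-1])
    print(n,np.array(c["cam_to_world"]))
    for l in ["station_cup","cover_cup","cup_clip_peg","cup_clip_hinge","cup_mouth","cup_lip","cup_cover_heel","bottle","beaker"]:
        print(l,[(np.round(d["point"]).tolist(),round(d["conf"],2)) for d in vision.look_for(n,l)])
E
```

```text
pics
[0.24  0.576 0.23 ] [ 0.196  0.981 -0.001 -0.   ] 0.08707406106029585 0.0
top [[-0.007 -0.996  0.089  0.419]
 [-1.     0.008  0.013  0.031]
 [-0.013 -0.089 -0.996  1.677]
 [ 0.     0.     0.     1.   ]]
station_cup [([231.0, 229.0], 0.73)]
cover_cup [([205.0, 218.0], 0.86), ([264.0, 150.0], 0.84), ([215.0, 169.0], 0.65), ([157.0, 236.0], 0.59), ([251.0, 232.0], 0.21)]
cup_clip_peg [([250.0, 228.0], 0.59), ([206.0, 216.0], 0.28)]
cup_clip_hinge [([251.0, 227.0], 0.49)]
cup_mouth [([232.0, 231.0], 0.75)]
cup_lip [([230.0, 228.0], 0.7)]
cup_cover_heel [([207.0, 219.0], 0.94), ([257.0, 151.0], 0.71), ([154.0, 237.0], 0.68), ([210.0, 163.0], 0.59), ([220.0, 365.0], 0.46)]
bottle [([220.0, 366.0], 0.64)]
beaker [([216.0, 420.0], 0.73)]
side [[ 0.876 -0.246  0.414 -0.022]
 [-0.482 -0.451  0.751 -1.054]
 [ 0.002 -0.858 -0.514  0.861]
 [ 0.     0.     0.     1.   ]]
station_cup [([207.0, 228.0], 0.69), ([223.0, 248.0], 0.6)]
cover_cup [([181.0, 223.0], 0.78), ([184.0, 180.0], 0.72), ([197.0, 307.0], 0.69), ([175.0, 240.0], 0.62)]
cup_clip_peg []
cup_clip_hinge [([200.0, 208.0], 0.57)]
cup_mouth [([206.0, 227.0], 0.85), ([277.0, 312.0], 0.58)]
cup_lip [([208.0, 226.0], 0.69)]
cup_cover_heel [([181.0, 244.0], 0.88), ([180.0, 221.0], 0.8), ([184.0, 179.0], 0.8), ([196.0, 305.0], 0.57)]
bottle [([275.0, 312.0], 0.61), ([219.0, 250.0], 0.56)]
beaker [([324.0, 364.0], 0.56)]
```

```bash
python3 - <<'E'
import cv2,numpy as np
a=cv2.imread("pics/top0.png")[110:310,90:470];b=cv2.imread("pics/side0.png")[120:370,130:430]
cv2.imwrite("pics/top0c.png",cv2.resize(a,None,fx=2.1,fy=2.1,interpolation=cv2.INTER_CUBIC))
cv2.imwrite("pics/side0c.png",cv2.resize(b,None,fx=2.4,fy=2.4,interpolation=cv2.INTER_CUBIC))
E
```

```text
(no output)
```

View pics/top0c.png

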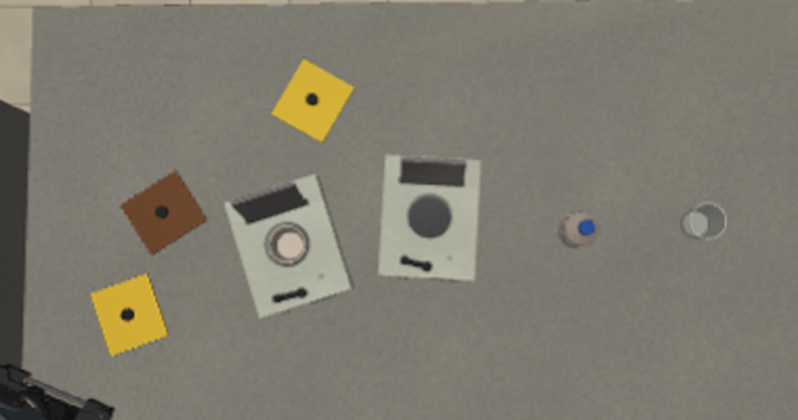

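View pics/side0c.png

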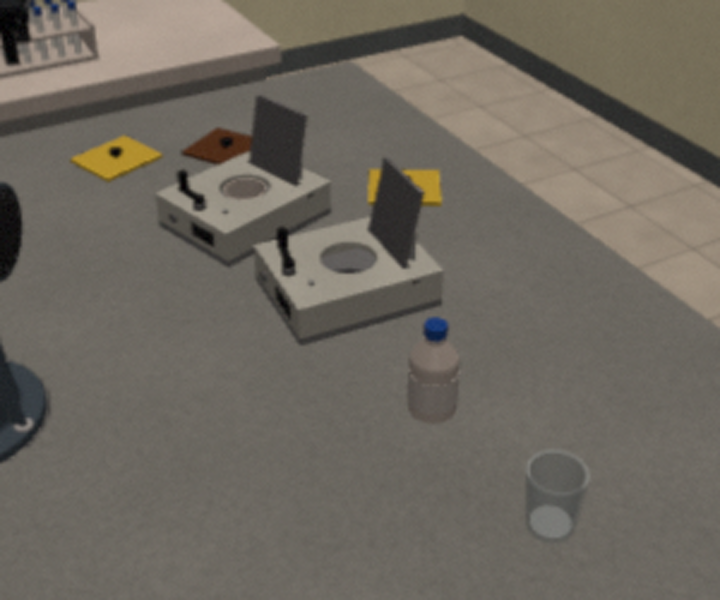

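The cup station is the left one in the top view: white cup at full-frame pixel (row 226, col 227). The other station has a dark, empty well at about (213, 294). Plates that could be taken for its cover:
- Grey, at (206, 218): the one I want.
- Grey, at (192, 296): belongs to the empty station.
- Brown, at (211, 167).
- Yellow, at (260, 151) and (157, 238).

I choose the grey one at (206, 218).

```bash
cat >> h.py <<'E'
from scipy.optimize import least_squares
LOC=np.array([[.1,.085],[.1,-.085],[-.115,-.085],[-.115,.085]])
def fit(P):
    f=lambda v:(np.c_[np.cos(v[2])*LOC[:,0]-np.sin(v[2])*LOC[:,1]+v[0],np.sin(v[2])*LOC[:,0]+np.cos(v[2])*LOC[:,1]+v[1]]-P).ravel()
    r=least_squares(f,[.5,.2,.2]);return r.x,np.abs(r.fun).max()
def st(v,x,y,z): return np.array([v[0]+np.cos(v[2])*x-np.sin(v[2])*y,v[1]+np.sin(v[2])*x+np.cos(v[2])*y,z])
E
python3 - <<'E'
from h import *
np.set_printoptions(precision=3,suppress=True)
c=vision.camera("top")
for C in ([(225,202),(317,175),(351,290),(261,318)],[(387,155),(481,160),(475,281),(378,275)]):
    P=np.array([atz(c,(110+y/2.1,90+x/2.1),.06)[:2] for x,y in C])
    v,e=fit(P);print(v,e)
    print("hub",st(v,-.095,0,.079),"covertop",st(v,.07,0,.173))
    for q in ((278,297),(301,293),(404,261),(427,266)): print(atz(c,(110+q[1]/2.1,90+q[0]/2.1),.1))
    V=v if C[0][0]==225 else V
o=robot.get_obs();w=vision.camera("wrist");print(np.array(w["hand_eye"]),w["K"])
M=R.from_quat(o["tool_rot"]).as_matrix();print("tool axes",M)
for t in (st(V,0,0,.3),): print(t,M.T@(t-o["position"])/.3)
E
```

```text
[0.497 0.258 0.294] 0.00238623650815889
hub [0.406 0.23  0.079] covertop [0.564 0.278 0.173]
[0.4   0.268 0.1  ]
[0.407 0.228 0.1  ]
[0.46 0.05 0.1 ]
[0.452 0.01  0.1  ]
[ 0.546  0.003 -0.069] 0.0011657238560985328
hub [0.451 0.009 0.079] covertop [ 0.616 -0.002  0.173]
[0.4   0.268 0.1  ]
[0.407 0.228 0.1  ]
[0.46 0.05 0.1 ]
[0.452 0.01  0.1  ]
[[ 0.    -0.962 -0.274  0.076]
 [ 1.     0.     0.     0.   ]
 [ 0.    -0.274  0.962 -0.155]
 [ 0.     0.     0.     1.   ]] [[361.374   0.    278.825]
 [  0.    361.374 204.588]
 [  0.      0.      1.   ]]
tool axes [[-0.923  0.385 -0.   ]
 [ 0.385  0.923 -0.   ]
 [ 0.    -0.    -1.   ]]
[0.497 0.258 0.3  ] [-1.199 -0.653 -0.232]
```

```bash
python3 -m handwheel '[[-0.9,-0.587,-0.333,0],[-0.9,-0.587,-0.333,0],[-0.9,-0.587,-0.333,0],[-0.9,-0.587,-0.333,0],[-0.9,-0.587,-0.333,0],[-0.9,-0.587,-0.333,0],[-0.9,-0.587,-0.333,0],[-0.9,-0.587,-0.333,0],[-0.9,-0.587,-0.333,0],[-0.9,-0.587,-0.333,0],[-0.9,-0.587,-0.333,0],[-0.9,-0.587,-0.333,0]]' 0 20
python3 -m handwheel '[[-0.38,0,0,-0.109],[-0.38,0,0,-0.109],[-0.38,0,0,-0.109],[-0.38,0,0,-0.109],[-0.38,0,0,-0.109],[-0.38,0,0,-0.109],[-0.38,0,0,-0.109],[-0.38,0,0,-0.109],[-0.38,0,0,-0.109]]'
python3 - <<'E'
from h import *
o=robot.get_obs();w=vision.camera("wrist");cv2.imwrite("pics/w1.png",w["frame"][:,:,::-1])
print(o["time"],o["position"],o["q"])
for l in ["station_cup","cover_cup","cup_clip_peg","cup_clip_hinge","cup_cover_heel"]:
    print(l,[(np.round(d["point"]).tolist(),round(d["conf"],2)) for d in vision.look_for("wrist",l)])
T=wT(w,o);V=[.497,.258,.294]
for x,y,z in((.1,.085,.06),(.1,-.085,.06),(-.115,-.085,.06),(-.115,.085,.06),(-.095,0,.079)): print(np.round(proj(w,st(V,x,y,z),T)))
E
```

```text
time: 2.1
position: [0.4207, 0.3112, 0.3298]
tool_rot: [0.196, 0.981, -0.0, -0.001]
ft_force: [-0.6, 0.4, -0.3]
grip_width: 0.0147
grip_force: 0.0
time: 2.85
position: [0.5263, 0.2678, 0.33]
tool_rot: [-0.145, 0.989, 0.0, -0.0]
ft_force: [0.3, -0.1, 0.2]
grip_width: 0.0005
grip_force: 0.0
2.85 [0.52626895 0.26775931 0.33004142] [ 2.81469510e-01  3.83785493e-01  1.39332655e+00  1.44375770e-04
  1.36532606e+00 -1.57991469e+00]
station_cup [([118.0, 277.0], 0.73)]
cover_cup [([214.0, 284.0], 0.86), ([222.0, 427.0], 0.76)]
cup_clip_peg [([59.0, 297.0], 0.85), ([102.0, 83.0], 0.3)]
cup_clip_hinge [([59.0, 301.0], 0.91)]
cup_cover_heel [([110.0, 513.0], 0.89), ([217.0, 285.0], 0.62), ([223.0, 426.0], 0.61)]
[223. 346.]
[224. 209.]
[ 39. 200.]
[ 38. 354.]
[ 55. 277.]
```

View pics/w1.png

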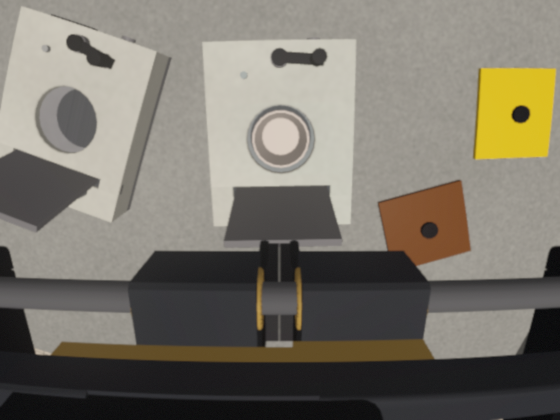

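The station with the cup is at centre: cup at (137, 281), grey cover top edge at (240, 283), hub at (57, 279) and peg at (57, 319). The brown plate at (225, 428) and yellow plate at (113, 515) are off to the right. The choice is confirmed, so I'll refine the pose.

```bash
python3 - <<'E'
from h import *
np.set_printoptions(precision=4,suppress=True)
o=robot.get_obs();w=vision.camera("wrist");T=wT(w,o)
P=np.array([atz(w,p,.06,T)[:2] for p in((224.5,351),(227,214),(40,204),(39,355.5))]);v,e=fit(P);print(v,e)
peg=atz(w,(57,319.5),.105,T);hub=atz(w,(57,279),.079,T)
c,s=np.cos(v[2]),np.sin(v[2])
for n,p in(("peg",peg),("hub",hub)): d=p[:2]-v[:2];print(n,c*d[0]+s*d[1],-s*d[0]+c*d[1])
M=R.from_quat(o["tool_rot"]).as_matrix()
for t in((.125,0,.25),(.125,0,.16),(.03,0,.16)): print(t,M.T@(st(v,*t)-o["position"])/.3)
print("tool x angle",np.degrees(np.arctan2(M[1,0],M[0,0])))
E
```

```text
[0.4986 0.2622 0.3053] 0.0021916756961200545
peg -0.09122927940353094 0.03895844918406729
hub -0.09468142961962733 -0.001297625621163083
(0.125, 0, 0.25) [-0.3214  0.0189  0.2686]
(0.125, 0, 0.16) [-0.3214  0.0189  0.5686]
(0.03, 0, 0.16) [-0.0048  0.0141  0.5685]
tool x angle -163.38511747216424
```

```bash
python3 -m handwheel '[[-0.32,0.018,0.2,0],[-0.32,0.018,0.2,0],[-0.32,0.018,0.2,0],[-0.32,0.018,0.2,0],[-0.32,0.018,0.568,-0.0025],[-0.32,0.018,0.568,-0.0025],[-0.32,0.018,0.568,-0.0025],[-0.32,0.018,0.568,-0.0025],[-0.32,0.018,0.568,-0.0025]]'
python3 -m handwheel '[[0.05,0,0,0],[0.08,0,0,0],[0.1,0,0,0],[0.12,0,0,0],[0.14,0,0,0],[0.16,0,0,0]]'
python3 -m handwheel '[[0.02,0,0,0],[0.04,0,0,0],[0.06,0,0,0],[0.08,0,0,0],[0.1,0,0,0],[0.12,0,0,0],[0.12,0,0,0],[0.12,0,0,0],[0.12,0,0,0],[0.12,0,0,0]]'
python3 - <<'E'
from h import *
o=robot.get_obs();w=vision.camera("wrist");cv2.imwrite("pics/w2.png",w["frame"][:,:,::-1]);s=vision.camera("side");cv2.imwrite("pics/s2.png",cv2.resize(s["frame"][130:250,160:320],None,fx=3,fy=3)[:,:,::-1])
print(o["time"],o["position"],o["ft_force"])
E
```

```text
time: 3.95
position: [0.6164, 0.2989, 0.1591]
tool_rot: [-0.152, 0.988, -0.0, -0.002]
ft_force: [0.4, 0.7, 0.6]
grip_width: 0.0005
grip_force: 0.0
time: 4.45
position: [0.5718, 0.2849, 0.1611]
tool_rot: [-0.152, 0.988, 0.0, 0.001]
ft_force: [0.3, -0.9, 0.5]
grip_width: 0.0008
grip_force: 0.0
time: 5.28
position: [0.5379, 0.2741, 0.1601]
tool_rot: [-0.152, 0.988, 0.0, 0.0]
ft_force: [0.2, 0.3, 1.0]
grip_width: 0.0005
grip_force: 0.0
5.2833 [0.5379201  0.27411651 0.16012773] [0.19187515 0.26108312 0.98693166]
```

View pics/s2.png

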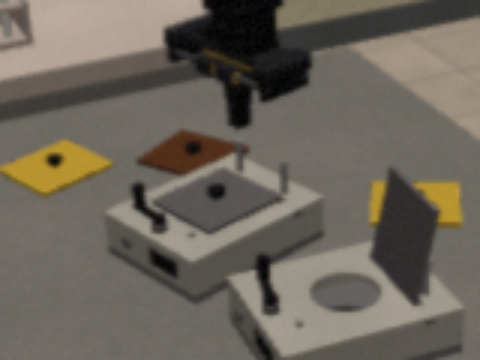

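The cover lies flat on the mouth with its knob up at (190, 215) in the crop. The other cover still stands and the clip is open. I'll raise the hand and check how the cover is seated from above.

```bash
python3 -m handwheel '[[0,0,-0.55,0],[0,0,-0.55,0],[0,0,-0.55,0],[0,0,-0.55,0],[0,0,-0.55,0],[0,0,-0.55,0]]'
python3 - <<'E'
from h import *
np.set_printoptions(precision=4,suppress=True)
o=robot.get_obs();w=vision.camera("wrist");cv2.imwrite("pics/w3.png",w["frame"][:,:,::-1]);T=wT(w,o)
print(o["time"],o["position"])
v=[.4986,.2622,.3053];c,s=np.cos(v[2]),np.sin(v[2])
ds=vision.outline_of("wrist","cover_cup")
for d in ds:
    if d["conf"]<.4: continue
    q,_=cv2.findContours(d["mask"].astype(np.uint8),0,2);q=max(q,key=cv2.contourArea)
    B=cv2.boxPoints(cv2.minAreaRect(q));print(d["conf"],d["point"])
    for p in B:
        X=atz(w,(p[1],p[0]),.068,T)[:2]-v[:2];print("  ",p,c*X[0]+s*X[1],-s*X[0]+c*X[1])
for l in ("cup_clip_peg","cup_clip_hinge"):print([(d["point"],d["conf"]) for d in vision.look_for("wrist",l)])
E
```

```text
time: 5.88
position: [0.539, 0.2745, 0.3284]
tool_rot: [-0.152, 0.988, 0.0, 0.004]
ft_force: [0.5, -0.1, -0.9]
grip_width: 0.0005
grip_force: 0.0
5.8833 [0.539  0.2745 0.3284]
0.79 [124.8, 279.6]
   [227.9095  72.8437] -0.06353203588676606 -0.055378566831866746
   [327.984  71.088] -0.06546559976971499 0.05410677639422447
   [329.8578 177.8972] 0.05402781986995954 0.06029220209888834
   [229.7834 179.6529] 0.056234643577847354 -0.05710566231761961
0.68 [215.3, 423.7]
   [374.0769 188.3846] 0.06653994119783348 0.11359554807451823
   [459.4616 171.3077] 0.04509999231319271 0.2161457239157842
   [474.2693 245.3462] 0.140717943389805 0.25014012215327985
   [388.8846 262.4231] 0.16305778165877707 0.14024516643613644
0.42 [42.3, 298.0]
   [270.7638  48.9229] -0.08830015177870203 -0.008364419135386957
   [271.1955  30.7904] -0.10695244717458768 -0.007842064623532156
   [325.2601  32.0776] -0.1059819945898857 0.05007803428840468
   [324.8284  50.2102] -0.08727600572118256 0.0500725167356734
[([43.0, 298.7], 0.97)]
[([41.1, 300.9], 0.78)]
```

View pics/w3.png

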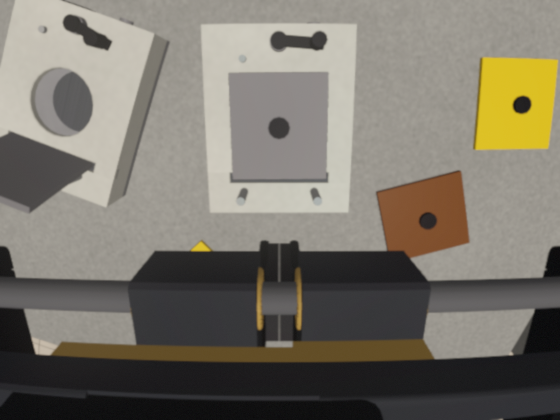

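The cover sits squarely over the well, spanning -64.5 to +55 mm with its knob at (128, 279). The clip hub is at (41, 279) and its peg at (41, 319), still open. Next I'll work out the clip sweep.

```bash
python3 - <<'E'
from h import *
np.set_printoptions(precision=3,suppress=True)
o=robot.get_obs();v=[.4986,.2622,.3053]
M=R.from_quat(o["tool_rot"]).as_matrix()
w=vision.camera("wrist");p=atz(w,(41,319.5),.105,wT(w,o));d=p[:2]-v[:2];c,s=np.cos(v[2]),np.sin(v[2]);print("peg",c*d[0]+s*d[1],-s*d[0]+c*d[1])
a=np.radians(-50);n=np.array([np.cos(a),np.sin(a)])
f=lambda th,k:np.array([-.095,0])+.04*np.array([np.sin(th),np.cos(th)])-n*(.0175+k)
S=f(.1,.014);print("hover",S,M.T@(st(v,*S,.093)-o["position"])/.3)
tw=v[2]+a+np.pi;M2=np.c_[[np.cos(tw),np.sin(tw),0],[np.sin(tw),-np.cos(tw),0],[0,0,-1]]
print("turn frac",-((tw-np.arctan2(M[1,0],M[0,0])+np.pi)%(2*np.pi)-np.pi)/2/np.pi)
for th in np.linspace(.1,np.pi/2,10):
    print(round(th,2),M2.T@(st(v,*f(th,0),.093)-st(v,*S,.093))/.3)
print("n step 3mm is x",-.01)
E
```

```text
peg -0.09615416230263923 0.03979223202572732
hover [-0.111  0.064] [0.498 0.215 0.768]
turn frac 0.13894820529775634
0.1 [-0.047 -0.     0.   ]
0.26 [-0.063  0.014  0.   ]
0.43 [-0.082  0.025  0.   ]
0.59 [-0.103  0.033  0.   ]
0.75 [-0.124  0.037  0.   ]
0.92 [-0.146  0.038  0.   ]
1.08 [-0.167  0.035  0.   ]
1.24 [-0.188  0.029  0.   ]
1.41 [-0.208  0.019  0.   ]
1.57 [-0.225  0.007  0.   ]
n step 3mm is x -0.01
```

```bash
python3 -m handwheel '[[0.5,0.215,0.1,0.139],[0.5,0.215,0.1,0.139],[0.5,0.215,0.1,0.139],[0.5,0.215,0.1,0.139],[0.5,0.215,0.1,0.139],[0.5,0.215,0.1,0.139],[0.5,0.215,0.1,0.139],[0.5,0.215,0.1,0.139],[0.5,0.215,0.5,0.139],[0.5,0.215,0.5,0.139],[0.5,0.215,0.768,0.139],[0.5,0.215,0.768,0.139],[0.5,0.215,0.768,0.139],[0.5,0.215,0.768,0.139]]'
python3 - <<'E'
from h import *
o=robot.get_obs();v=[.4986,.2622,.3053];print(o["position"],st(v,-.111,.064,.093),o["ft_force"])
E
```

```text
time: 7.3
position: [0.3704, 0.2879, 0.0881]
tool_rot: [0.279, 0.96, -0.005, -0.006]
ft_force: [-1.9, -0.7, 0.7]
grip_width: 0.0008
grip_force: 0.0
[0.3704394  0.28792338 0.08806878] [0.37349592 0.28987613 0.093     ] [-1.87097491 -0.7417859   0.72417688]
```

```bash
python3 -m handwheel '[[-0.01,0.01,-0.012,0],[-0.03,0.01,-0.012,0],[-0.05,0.01,-0.012,0],[-0.068,0.022,-0.012,0],[-0.087,0.033,-0.012,0],[-0.108,0.041,-0.012,0],[-0.129,0.045,-0.012,0],[-0.151,0.045,-0.012,0],[-0.172,0.042,-0.012,0],[-0.193,0.036,-0.012,0],[-0.213,0.026,-0.012,0],[-0.23,0.014,-0.012,0],[-0.238,0.012,-0.012,0],[-0.238,0.012,-0.012,0],[-0.238,0.012,-0.012,0]]'
python3 - <<'E'
from h import *
o=robot.get_obs();w=vision.camera("wrist");cv2.imwrite("pics/w4.png",w["frame"][:,:,::-1])
v=[.4986,.2622,.3053];c,s=np.cos(v[2]),np.sin(v[2]);d=np.array(o["position"])[:2]-v[:2]
print(o["position"],c*d[0]+s*d[1],-s*d[0]+c*d[1],"expected -.066 .013")
E
```

```text
time: 8.55
position: [0.4376, 0.2619, 0.102]
tool_rot: [0.283, 0.959, 0.007, 0.0]
ft_force: [-8.2, 26.5, -0.1]
grip_width: 0.0003
grip_force: 12.3
[0.43759734 0.26191857 0.10199747] -0.058266290479776 0.01806772094867232 expected -.066 .013
```

View pics/w4.png

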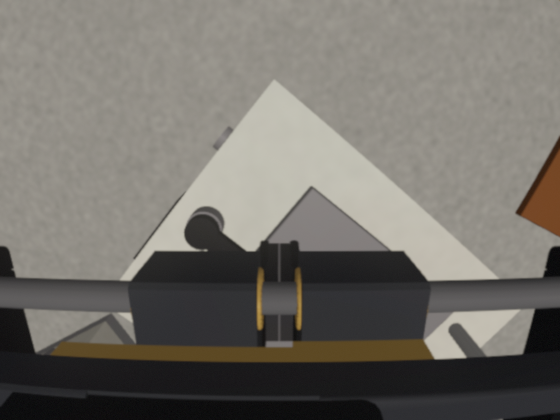

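The clip arm points from the hub at (228, 205) in under the finger. The 26 N push says it has met its stop. I'll back straight off along station +y, raise and look.

```bash
python3 -m handwheel '[[0.03,0.025,0,0],[0.061,0.051,0,0],[0.061,0.051,0,0],[0.061,0.051,-0.3,0],[0.061,0.051,-0.75,0],[0.061,0.051,-0.75,0],[-0.2,0.2,-0.75,-0.139],[-0.3,0.3,-0.75,-0.139],[-0.3,0.3,-0.75,-0.139],[-0.3,0.3,-0.75,-0.139],[-0.3,0.3,-0.75,-0.139],[-0.3,0.3,-0.75,-0.139],[-0.3,0.3,-0.75,-0.139],[-0.3,0.3,-0.75,-0.139],[-0.3,0.3,-0.75,-0.139],[-0.3,0.3,-0.75,-0.139]]'
python3 - <<'E'
from h import *
o=robot.get_obs();w=vision.camera("wrist");cv2.imwrite("pics/w5.png",w["frame"][:,:,::-1]);T=wT(w,o)
print(o["position"],o["ft_force"])
v=[.4986,.2622,.3053]
print("peg home",proj(w,st(v,-.055,0,.105),T),"hub",proj(w,st(v,-.095,0,.079),T))
E
```

```text
time: 9.93
position: [0.5614, 0.282, 0.3239]
tool_rot: [-0.151, 0.989, -0.0, 0.0]
ft_force: [-0.2, 0.3, 0.2]
grip_width: 0.0003
grip_force: 0.0
[0.56144576 0.28199753 0.32388935] [-0.17198759  0.26414818  0.21645407]
peg home [np.float64(55.220360417436694), np.float64(277.7594317205094)] hub [np.float64(18.04430042352979), np.float64(277.7301910383135)]
```

View pics/w5.png

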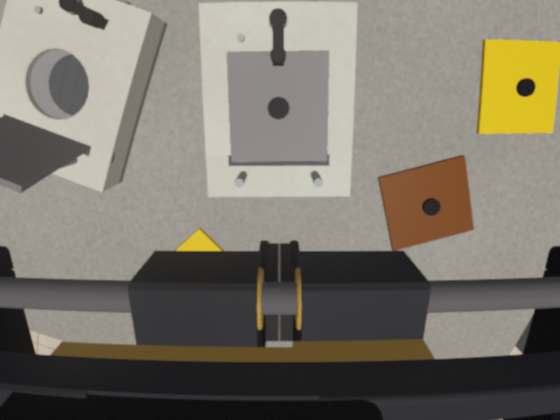

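The clip points along station +x, hub at (19, 279) and peg at (56, 278), which matches the predicted home position. It lies over the front of the flat cover, the other station is unchanged and the hand is clear.

```bash
python3 -c "
from rig import job
print(job.hand_in())"
```

```text
the job is handed in; nothing more can be done
None
```

The cup station is closed: its cover lies flat on the well and its clip is pushed home over the front. The other station and the things around it were left alone, the hand is clear, and the job was handed in at about 10 s.

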